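Wedge the rocking power supply

TASK

The low grey power supply on the bench rocks, because the screw foot under its near right corner is too short. With the fingertips, push the loose wooden wedge thin end first under that foot until the supply no longer rocks but still stands level on its other feet; do not lift the wedge or shove the supply out of its place. Finish while holding: the program ends with the fingertips pressing down firmly on top of the supply right above that foot, and the supply not giving way.

Things in the scene. Friction and masses are not known exactly. Their poses are not given: they have to be found in the camera images.
- supply: low grey bench power supply, 2 to 3 kg, loose: case 160 (x) x 200 (y) x 55 mm on 20 mm feet at x = +-62, y = +-80 mm; flat top 75 mm above the bench. Origin: centre of its underside, level with the soles of the three good feet; z up; front panel with knob and terminals faces -x. It stands level on the three good rubber feet by itself. Sliding it across the bench takes about 10 N or more
- supply_press (a point): point on the supply's flat top right above the short foot, 18 mm from the front and 20 mm from the right edge. A push down here of about 3 to 5 N (up to 10 N if the fingertip sticks) starts to rock the unwedged supply which can go 3 to 5 degrees, until the short foot touches the bench; released, it rocks back level. A firm press is about 10 N
- supply_foot (a point): point on the short foot's axis (supply x = -62, y = -80 mm: right end as one faces the panel) at the level of the good feet's soles, so at bench level. The short foot is a steel screw with a round rubber end of radius 9 mm that ends 5 to 9 mm above this point, differently each time
- wedge: loose wooden wedge, 100 (x) x 50 (y) mm, 80 g, flat on the bench before the short foot: 3 mm thick at the thin end (+x), rising evenly to 18 mm at the upright flat back (-x). Origin: centre of its underside; z up. +x points roughly at the foot. Slides with under 1 N; at the foot the push rises steeply and friction then holds it; pushed on hard (well over 10 N) it shoves or jacks up the supply
- beaker: small glass beaker, 53 mm across, 70 mm high, a bystander; origin at the centre of its underside
- matchbox: matchbox 36 x 53 x 15 mm lying on the bench, a bystander; origin at the centre of its underside
- brass_weight: brass weight with a knob, 29 mm across, 34 mm high, a bystander; origin at the centre of its underside
- tealight: tea light in its cup, 39 mm across, 19 mm high, a bystander; origin at the centre of its underside
Mind the look-alikes: they are no part of the job. Of the things that look like the wedge, the smaller one is meant.

How it is judged:
By the outcome, as a careful person would: the job done as asked, in the order asked, and still so for the second after the job is handed in, while the arm keeps its last pose, push and grip.
It also fails if it takes over 48 s, if anything falls off the work surface, if the arm or the gripper's body presses on something with over 40 N, if the wrist force passes 120 N, or if a joint passes its speed limit or range.

ROBOT

A 6-joint arm with a two-finger parallel gripper is mounted at the origin on a cart in front of the work surface, level with it; the furniture and walls round the work are solid. World frame = base frame: x ahead of the robot, y to its left, z up, the work surface at z = 0. Lengths are in m, angles in rad, forces in N, time in s.
With the tool pointing down it reaches from about 0.3 to 0.75 m from the base axis. Payload 8.5 kg.
Tool frame: the origin (TCP) lies midway between the tips of the shut fingers; the grasp point (between the pads) lies 19 mm behind it; z points along the fingers, y is the line along which they close (so a half turn about z gives the same grasp; the last joint's range is limited). The gripper opens to 88 mm and grips with 3 to 60 N. Pads are 18 mm wide; open, the fingers measure 123 mm over their backs; the gripper's body (75 mm by 187 mm) begins 45 mm behind the grasp point.
Start: joints at [-1.519, 0.381, 1.297, -0, 1.464, -0.215], TCP at [0.145, -0.531, 0.212] pointing down, gripper open.
Joint ranges: [-3.11, 3.11], [-0.89, 2.33], [0.22, 2.48], [-1.42, 4.56], [0.17, 2.85], [-2.88, 2.88]. Speed limits (rad/s): [2.39, 2.39, 3.14, 3.14, 3.14, 3.14].

INTERFACE

Orientations are given as [roll, pitch, yaw] about the fixed x, y, z axes, in that order (R = Rz(yaw) Ry(pitch) Rx(roll)).
In Python, from plant import get_state, capture, get_calibration, finish_job, search_frame, outline_of, mark_of gives the robot as it stands.
- The arm moves only by the tool send_rows, never from a script. Its arguments are lists of equal length, an entry for each row: "delta_pos": the shift along the tool's x, y, z in units of 0.4 m (1.0 is 0.4 m), a list of three; "dr": the turn, a rotation vector about the tool's x, y, z in units of 360 degrees (1.0 is 360 degrees), a list of three. In form: {"delta_pos": [[dx, dy, dz], ...], "dr": [[ax, ay, az], ...]}. A call has 1 to 5 rows; each row is the pose to reach, as a shift and turn from the pose commanded when the call began, along the tool's axes at that moment, turning the shorter way round; what a row does not reach only later rows make up. A row lasts 1/8 s, in which the tool goes at most 62.5 mm and 10.7 degrees, less where a joint would pass 70% of its speed; a pose out of reach is approached as far as the arm can. A call with a number of a shift or a turn outside -1 to 1 is refused whole. A call with a gripper value outside its range is refused whole. "fingers" is the opening, from 0 (shut) to 1 (fully open), set as the call begins (left out, the last holds). The fingers move at their own pace and stop on an object; the grip force is fixed at half the most. Time passes only in rows, so rows that repeat a pose let the fingers close. It gives the time, the measured TCP pose, the force, the opening and the grip force at its end, in the units of the state.
- get_state(): the state, without advancing time (a new reading comes with each control period).
- capture(name): name is "scene" or "top" or "wrist"; returns (picture, depth): 400x640x3 uint8, red, green, blue; 400x640 float32, m along the optical axis (not along the pixel's ray), 0 where there is no reading.
- get_calibration(name): a dict with "intrinsics" (3x3 intrinsics, pixels), "rvec" (rotation vector, rad) and "tvec" (3), from world to camera coordinates, as OpenCV has them. Camera axes: x right, y down, z forward; pixel columns grow to the right and rows downward; lengths in m; the calibration is good to about 2 mm. A picture is of the moment at which its call begins: read the wrist's pose just before it. get_calibration takes no time and is no camera call; for the wrist camera it gives the pose at the moment of the call.
- finish_job(): hands the job in; it is judged then, once.
Trained networks look in the newest picture that a camera, given by its name, has taken for a name from the list of things; names that differ only in an ending like _2 or _b are one class to them, and where a whole thing is asked for, a point or a joint stands for the part that bears it (a point fixed in the world has none). Each returns a list of dicts, best first, with "p" (0 to 1); they miss things now and then, are a little off and sometimes report something else, mostly with a low value. They report only what shows in the picture. A call takes as long as a camera call. They do not tell look-alikes from the thing itself.
- search_frame(camera, query): "extent" ([left, top, right, bottom] in pixels, round what is visible of it).
- outline_of(camera, query): "mask" (400x640 bool, what is visible of it) and "extent" ([left, top, right, bottom] in pixels, round what is visible of it).
- mark_of(camera, query): "at" ([row, column] in pixels: a listed point, or the origin of a listed thing).
The state is a dict: "clock": time; "q": joint angles; "joint_velocities": joint speeds; "joint_torque": joint torques, N m; "tool_pos": TCP position; "ee_rot": TCP orientation; "contact_force": force on the tool from outside, world axes, zero at the start; "ft_torque": the same for the moment, N m; "finger_gap": opening from 0.0 (shut) to 1.0 (fully open); "grip_force": force on a finger pad.
Only numpy, scipy, OpenCV 4.12 (cv2) and the standard library are available. Lean on these libraries where they do the work, as an engineer would, in place of code of your own. Each camera call takes 0.05 s, during which the arm holds its last target. There are 200 camera calls.

## Working session

There is one attempt and no reset: what is moved stays moved. The work goes in short steps, Python scripts to look and compute and a tool call to move; the robot and the scene stay as the last step left them, time stands still between calls to the robot, and variables do not carry over. Pictures are saved under pics/ and viewed, at most 10 in all, crops included, and the job is handed in when it is done.

Besides the shell and the picture viewer there is one more tool, called after "Call:" as a command line: name --argument value ..., lists and objects as JSON in quotes. send_rows: Moves the arm, as the interface text tells. Shifts and turns lie within -1 to 1; 1 stands for 0.4 m of shift or 360 degrees of turn. Its arguments: {"type":"object","properties":{"delta_pos":{"type":"array","items":{"type":"array","items":{"type":"number","minimum":-1,"maximum":1}}},"dr":{"type":"array","items":{"type":"array","items":{"type":"number","minimum":-1,"maximum":1}}},"fingers":{"type":"number"}},"required":["delta_pos","dr"]}

```bash
mkdir -p pics; cat > h.py <<'E'
import numpy as np, cv2
from plant import *
def cal(n):
    c=get_calibration(n); R,_=cv2.Rodrigues(np.array(c["rvec"],float)); return np.array(c["intrinsics"]),R,np.array(c["tvec"],float).ravel()
def pts(n,depth,mask=None):
    K,R,t=cal(n); v,u=np.nonzero((depth>0) if mask is None else (mask&(depth>0)))
    z=depth[v,u]; p=np.c_[(u-K[0,2])/K[0,0]*z,(v-K[1,2])/K[1,1]*z,z]
    return (p-t)@R
def save(n,img): cv2.imwrite("pics/"+n+".png",cv2.cvtColor(img,cv2.COLOR_RGB2BGR))
def onplane(n,u,v,z):
    K,R,t=cal(n); d=R.T@np.linalg.inv(K)@np.array([u,v,1.]); c=-R.T@t; return c+d*(z-c[2])/d[2]
E
python3 - <<'E'
from h import *
ims=[]
for n in("scene","top"):
    im,d=capture(n); ims.append(im); np.savez("/tmp/"+n,im=im,d=d)
    for q in("supply","wedge"):
        for r in outline_of(n,q)[:4]:
            p=pts(n,d,r["mask"]); print(n,q,round(r["p"],2),np.round(r["extent"]),np.round(np.median(p,0),3) if len(p) else 0, np.round(np.percentile(p,2,axis=0),3),np.round(np.percentile(p,98,axis=0),3))
    for q in("supply_press","supply_foot","wedge"):
        for r in mark_of(n,q)[:3]:
            u,v=r["at"][::-1]; print(n,q,round(r["p"],2),np.round([u,v]),np.round(onplane(n,u,v,.075 if "press" in q else 0),3))
    save(n,im)
E
```

```text
scene supply 0.56 [309. 174. 380. 225.] [ 0.624 -0.304  0.074] [ 0.537 -0.372  0.007] [ 0.737 -0.156  0.077]
scene wedge 0.93 [281. 215. 322. 238.] [ 0.482 -0.271  0.008] [ 0.437 -0.305 -0.001] [ 0.535 -0.217  0.018]
scene wedge 0.78 [388. 234. 447. 255.] [ 0.69  -0.521  0.013] [ 0.625 -0.579  0.002] [ 0.753 -0.452  0.026]
scene supply_press 0.62 [328. 199.] [ 0.569 -0.287  0.075]
scene supply_foot 0.71 [326. 224.] [ 0.562 -0.289  0.   ]
scene wedge 0.77 [300. 224.] [ 0.498 -0.252  0.   ]
top supply 0.65 [246. 110. 344. 199.] [ 0.639 -0.256  0.075] [ 0.546 -0.359  0.044] [ 0.736 -0.151  0.079]
top wedge 0.6 [286. 198. 322. 242.] [ 0.486 -0.268  0.011] [ 0.44  -0.303  0.002] [ 0.533 -0.232  0.02 ]
top wedge 0.58 [366. 107. 426. 169.] [ 0.691 -0.51   0.015] [ 0.625 -0.572  0.001] [ 0.755 -0.451  0.027]
top supply_press 0.74 [313. 188.] [ 0.557 -0.299  0.075]
top supply_foot 0.7 [312. 196.] [ 0.548 -0.294  0.   ]
top wedge 0.92 [303. 219.] [ 0.49  -0.268  0.   ]
top wedge 0.69 [396. 139.] [ 0.696 -0.517  0.   ]
```

View pics/top.png

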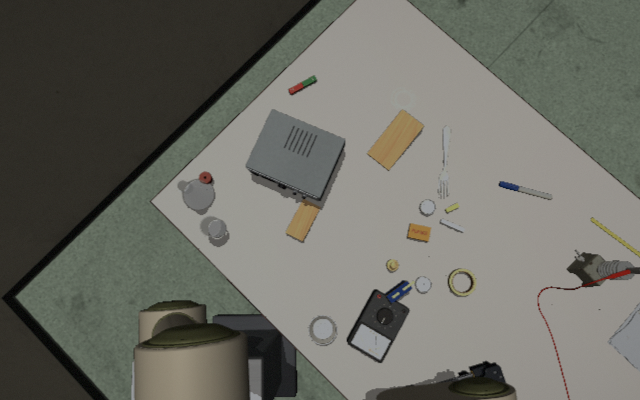

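View pics/scene.png

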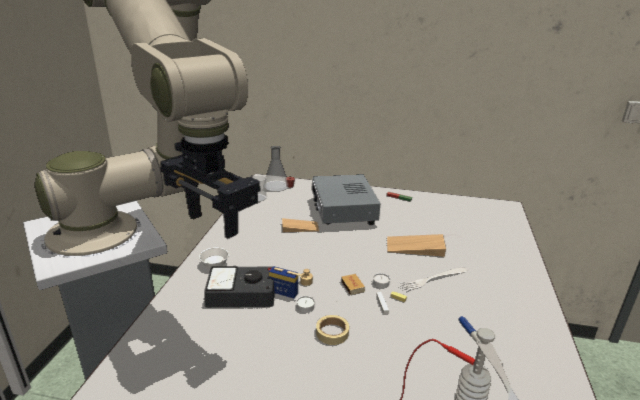

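The top view shows the supply at (297,155), with two wedge-like blocks: a small one at (303,220) in front of the short foot and a large one at (396,139). The small one fits "the smaller one" and lies before the foot. I'll confirm it in a crop and fit the poses.

```bash
python3 - <<'E'
from h import *
for n in("top","scene"):
    z=np.load(f"/tmp/{n}.npz"); p=pts(n,z["d"])
    s=p[(abs(p[:,2]-.075)<.006)&(p[:,0]>.5)&(p[:,0]<.8)&(p[:,1]>-.42)&(p[:,1]<-.1)]
    print(n,"sup top",len(s),np.median(s[:,2]),cv2.minAreaRect((s[:,:2]*1000).astype(np.float32)), np.round(cv2.boxPoints(cv2.minAreaRect((s[:,:2]*1000).astype(np.float32)))).tolist())
    w=p[(p[:,2]>.0045)&(p[:,2]<.03)&(p[:,0]>.42)&(p[:,0]<.56)&(p[:,1]>-.34)&(p[:,1]<-.2)]
    r=cv2.minAreaRect((w[:,:2]*1000).astype(np.float32)); print("wedge",len(w),r,np.round(cv2.boxPoints(r)).tolist())
    A=np.c_[w[:,:2],np.ones(len(w))]; c=np.linalg.lstsq(A,w[:,2],rcond=None)[0]; print("grad",c,np.degrees(np.arctan2(-c[1],-c[0])))
z=np.load("/tmp/top.npz"); save("crop",cv2.resize(z["im"][90:260,230:440],None,fx=3.5,fy=3.5,interpolation=cv2.INTER_CUBIC))
E
```

```text
top sup top 5227 0.07480657054624584 ((645.1517333984375, -254.9116668701172), (200.02813720703125, 162.3592071533203), 65.41658020019531) [[530.0, -312.0], [677.0, -380.0], [761.0, -198.0], [613.0, -130.0]]
wedge 722 ((490.74530029296875, -264.2610778808594), (130.06381225585938, 128.93014526367188), 87.22907257080078) [[423.0, -326.0], [552.0, -332.0], [558.0, -202.0], [429.0, -196.0]]
grad [-0.09931224  0.04127985  0.07047098] -22.57056420394556
scene sup top 1772 0.07473446202032218 ((645.296630859375, -255.18768310546875), (206.18760681152344, 162.1226043701172), 65.2720947265625) [[529.0, -315.0], [676.0, -383.0], [762.0, -195.0], [615.0, -128.0]]
wedge 392 ((506.2420654296875, -270.8467102050781), (63.89092254638672, 139.84002685546875), 68.09754943847656) [[429.0, -274.0], [559.0, -327.0], [583.0, -267.0], [453.0, -215.0]]
grad [ 0.02194054 -0.01746305 -0.00313809] 141.48281242950347
```

View pics/crop.png

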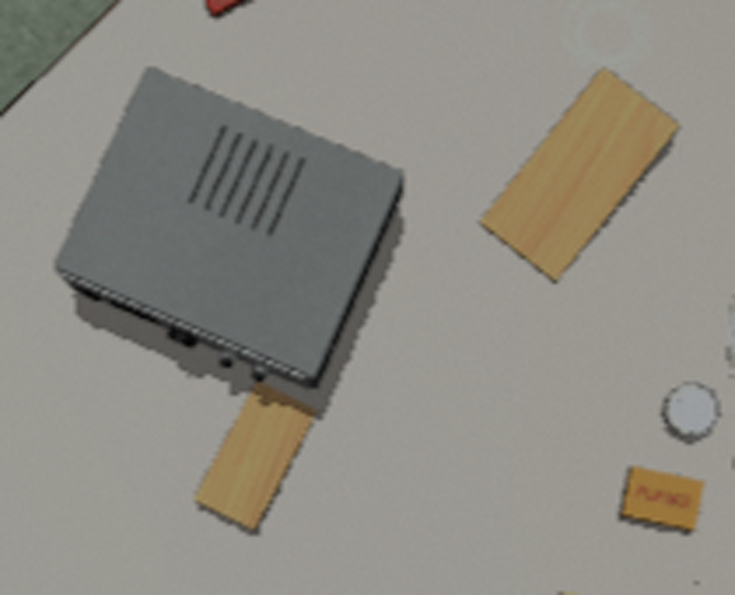

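The crop confirms it. The small wedge's back edge runs (195,500)-(258,533) in the crop and its thin end lies just before the supply's front right corner. The larger one at (580,175) in the crop is the decoy.

```bash
cat >> h.py <<'E'
from scipy.spatial.transform import Rotation as Ro
def rows(pos,yaw):
    s=get_state(); R0=Ro.from_euler('xyz',s["ee_rot"]); T=Ro.from_euler('xyz',[np.pi,0,yaw])
    best=min((Ro.from_euler('xyz',[np.pi,0,yaw+k*np.pi]) for k in(0,1)),key=lambda r:(R0.inv()*r).magnitude())
    d=R0.inv().apply(np.array(pos)-s["tool_pos"]); rv=(R0.inv()*best).as_rotvec()
    print("dpos",np.round(d/.4,4),"dr",np.round(rv/(2*np.pi),4))
E
python3 - <<'E'
from h import *
z=np.load("/tmp/top.npz"); K,R,t=cal("top")
for a in((195,500),(258,533)): print(onplane("top",a[0]/3.5+230,a[1]/3.5+90,.016))
for a in((255,385),(312,412)): print(onplane("top",a[0]/3.5+230,a[1]/3.5+90,.003))
s=get_state(); print(s)
print(Ro.from_euler('xyz',s["ee_rot"]).as_matrix().round(2))
c=get_calibration("wrist"); Kw,Rw,tw=cal("wrist"); print("wristcam",-Rw.T@tw,Rw[2],Kw[0,0])
y=np.radians(-24)
rows([.43,-.245,.15],y)
E
```

```text
[ 0.45387288 -0.22636401  0.016     ]
[ 0.42931055 -0.27129336  0.016     ]
[ 0.53844156 -0.26980379  0.003     ]
[ 0.51755532 -0.3112744   0.003     ]
{'clock': 0.6, 'q': array([-1.51925352e+00,  3.80622759e-01,  1.29738251e+00,  1.05427509e-05,
        1.46360906e+00, -2.15315224e-01]), 'joint_velocities': array([-0.0004342 , -0.00106042, -0.00024711, -0.0004752 ,  0.00013642,
       -0.00016548]), 'joint_torque': array([-1.96503875e-03, -4.37640774e+01, -2.24672002e+01,  7.13299401e-02,
        3.13766627e-02, -1.43999841e-05]), 'tool_pos': array([ 0.14502805, -0.53052323,  0.21244208]), 'ee_rot': array([-3.14157372e+00, -1.48714687e-05,  2.66856898e-01]), 'contact_force': array([-0.0613408 , -0.71487401,  0.12329788]), 'ft_torque': array([ 0.01476041, -0.00684127, -0.01221923]), 'grip_force': 0.0, 'finger_gap': 1.0026325735149118}
[[ 0.96  0.26  0.  ]
 [ 0.26 -0.96  0.  ]
 [ 0.   -0.   -1.  ]]
wristcam [ 0.22513305 -0.50852869  0.38488214] [-0.31308292 -0.08416061 -0.94598947] 294.87830867642305
dpos [ 0.8754 -0.5007  0.1561] dr [-0.     -0.      0.1091]
```

Call:
send_rows --delta_pos '[[0.16,-0.11,0.02],[0.32,-0.22,0.05],[0.45,-0.31,0.08],[0.56,-0.39,0.1],[0.67,-0.46,0.12]]' --dr '[[0,0,0.025],[0,0,0.05],[0,0,0.07],[0,0,0.1],[0,0,0.115]]' --fingers 0

```text
clock: 1.23
tool_pos: [0.341, -0.2985, 0.168]
ee_rot: [3.141, -0.001, -0.461]
contact_force: [0.5, 0.0, -0.3]
finger_gap: 0.458
grip_force: 0.0
```

```bash
python3 - <<'E'
from h import *
rows([.40,-.228,.10],np.radians(-26))
E
```

```text
dpos [ 0.0537 -0.2235  0.1699] dr [ 0.0001 -0.0001 -0.0011]
```

Call:
send_rows --delta_pos '[[0.03,-0.12,0.06],[0.045,-0.2,0.13],[0.045,-0.21,0.17],[0.045,-0.21,0.17]]' --dr '[[0,0,0],[0,0,0],[0,0,0],[0,0,0]]'

```text
clock: 1.72
tool_pos: [0.393, -0.2315, 0.0994]
ee_rot: [-3.141, 0.002, -0.455]
contact_force: [-0.1, -0.3, 0.2]
finger_gap: 0.007
grip_force: 0.0
```

```bash
cat > look.py <<'E'
from h import *
import sys
s=get_state(); print(s["tool_pos"],s["ee_rot"],s["contact_force"])
im,d=capture("wrist"); np.savez("/tmp/wrist",im=im,d=d,); save(sys.argv[1],im)
for r in outline_of("wrist","wedge")[:2]:
    m=r["mask"].astype(np.uint8); p=pts("wrist",d,r["mask"])
    K,R,t=cal("wrist")
    c=max(cv2.findContours(m,0,2)[0],key=cv2.contourArea)
    w=np.array([onplane("wrist",u,v,.010)[:2] for u,v in c[:,0]])*1000
    q=cv2.minAreaRect(w.astype(np.float32)); print(round(r["p"],2),r["extent"],q,np.round(cv2.boxPoints(q)).tolist(), np.percentile(p[:,2],[2,98]))
for q,z in(("supply_foot",0),("supply_press",.075)):
    for r in mark_of("wrist",q)[:1]: print(q,r["p"],r["at"],onplane("wrist",r["at"][1],r["at"][0],z))
E
python3 look.py w1
```

```text
[ 0.39303478 -0.23153693  0.09939934] [-3.14095341e+00  1.96528067e-03 -4.54821189e-01] [-0.12546162 -0.25437647  0.23970601]
0.64 [273.6, 9.1, 340.0, 143.8] ((486.1363525390625, -267.9548645019531), (51.50904846191406, 100.1581802368164), 60.958961486816406) [[430.0, -266.0], [517.0, -315.0], [542.0, -270.0], [455.0, -221.0]] [0.00446523 0.01934082]
```

View pics/w1.png

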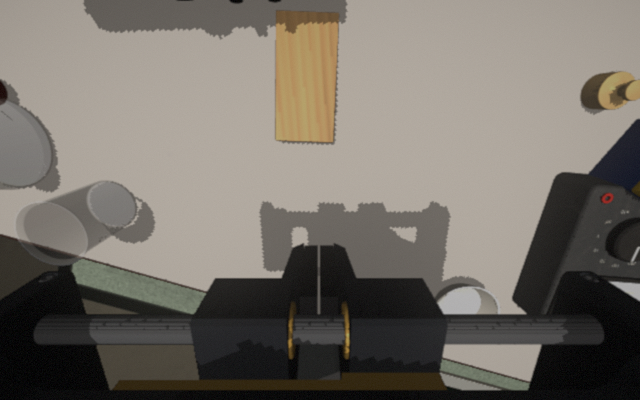

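The picture shows the wedge at (306,75) with its back edge at about row 142. A beaker stands at (75,220), and I need to know how close the gripper body will come to it.

```bash
python3 - <<'E'
from h import *
print([ (round(r["p"],2),r["extent"]) for r in search_frame("wrist","beaker")[:3]])
for r in mark_of("wrist","beaker")[:2]: print("beaker base",onplane("wrist",r["at"][1],r["at"][0],0), r["p"])
y=np.radians(-28.5); ex=np.array([np.cos(y),np.sin(y)]); ey=np.array([-ex[1],ex[0]]); o=np.array([.4245,-.230])
for n in("wrist","top","scene"):
    d=np.load(f"/tmp/{n}.npz")["d"]; p=pts(n,d); a=(p[:,:2]-o)@ex; b=(p[:,:2]-o)@ey
    m=(p[:,2]>.03)&(p[:,2]<.12)&(a>-.06)&(a<.08)&(abs(b)<.13); 
    g=np.unique(np.c_[np.round(a[m],2),np.round(b[m],2),np.round(p[m,2],2)],axis=0); print(n,m.sum()); print(g[:40].tolist())
rows([.4245,-.230,.06],y)
E
```

```text
[(0.57, [11.1, 179.3, 135.4, 264.4])]
beaker base [ 4.75227178e-01 -4.93433423e-02 -5.55111512e-17] 0.75
wrist 0
[]
top 0
[]
scene 0
[]
dpos [ 0.067  -0.0408  0.1016] dr [ 0.0001 -0.0002  0.0065]
```

Call:
send_rows --delta_pos '[[0.04,-0.03,0.08],[0.067,-0.04,0.16],[0.067,-0.04,0.22],[0.067,-0.04,0.228],[0.067,-0.04,0.228]]' --dr '[[0,0,0.006],[0,0,0.006],[0,0,0.006],[0,0,0.006],[0,0,0.006]]'

```text
clock: 2.65
tool_pos: [0.4245, -0.23, 0.0095]
ee_rot: [3.141, -0.001, -0.494]
contact_force: [0.2, -0.7, 0.9]
finger_gap: 0.006
grip_force: 0.0
```

```bash
python3 - <<'E'
from h import *
s=get_state(); print(s["tool_pos"],np.degrees(s["ee_rot"]),s["contact_force"])
y=np.radians(-28.5); ex=np.array([np.cos(y),np.sin(y)]); ey=np.array([-ex[1],ex[0]])
for nm,t in(("back",(.4425,-.2435)),("foot",(.5555,-.3018))):
    r=np.array(t)-s["tool_pos"][:2]; print(nm,r@ex,r@ey)
rows([.4245,-.230,.006],y)
E
```

```text
[ 0.42447444 -0.23004778  0.00952007] [ 1.79986664e+02 -5.15367005e-02 -2.82959027e+01] [ 0.21565015 -0.71773952  0.89715312]
back 0.022260013333975835 -0.003220987258141594
foot 0.1493847027879131 -0.0005370850169984525
dpos [-0.     -0.0001  0.0088] dr [ 0.     -0.0001  0.0006]
```

Call:
send_rows --delta_pos '[[0.01,0,0.008],[0.03,0,0.008],[0.05,0,0.008],[0.07,0,0.008],[0.09,0,0.008]]' --dr '[[0,0,0],[0,0,0],[0,0,0],[0,0,0],[0,0,0]]'

```text
clock: 3.28
tool_pos: [0.4566, -0.247, 0.0056]
ee_rot: [3.142, -0.0, -0.493]
contact_force: [-0.5, -0.5, 0.4]
finger_gap: 0.0
grip_force: 0.0
```

Call:
send_rows --delta_pos '[[0.004,0,0],[0.008,0,0],[0.012,0,0],[0.012,0,0]]' --dr '[[0,0,0],[0,0,0],[0,0,0],[0,0,0]]'

```text
clock: 3.78
tool_pos: [0.4602, -0.249, 0.0056]
ee_rot: [3.142, -0.0, -0.493]
contact_force: [0.5, -0.5, -0.1]
finger_gap: 0.007
grip_force: 0.0
```

Call:
send_rows --delta_pos '[[0.005,0,0],[0.01,0,0],[0.01,0,0]]' --dr '[[0,0,0],[0,0,0],[0,0,0]]'

```text
clock: 4.15
tool_pos: [0.4639, -0.2509, 0.0056]
ee_rot: [3.142, -0.0, -0.493]
contact_force: [-0.3, -0.1, -1.2]
finger_gap: 0.007
grip_force: 0.0
```

```bash
python3 look.py w2
```

```text
[ 0.46386768 -0.250936    0.00557392] [ 3.14156865e+00 -4.50913153e-05 -4.93430343e-01] [-0.27627631 -0.14160958 -1.2240799 ]
0.94 [276.4, 106.9, 368.0, 277.1] ((485.0640869140625, -265.53662109375), (52.27804183959961, 105.95881652832031), 62.132259368896484) [[426.0, -264.0], [520.0, -313.0], [544.0, -267.0], [450.0, -218.0]] [0.00287636 0.01672463]
supply_press 0.77 [25.8, 316.5] [ 0.55605068 -0.30072343  0.075     ]
```

View pics/w2.png

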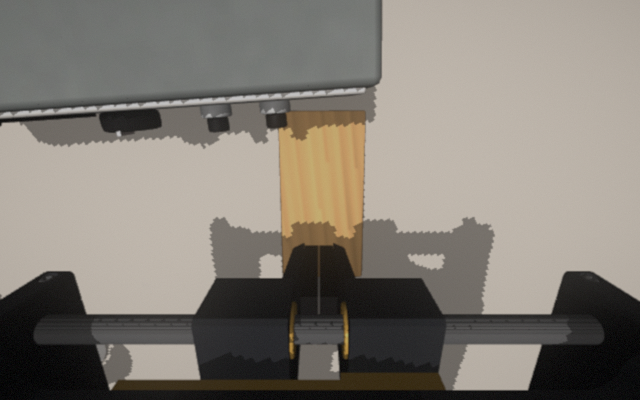

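```bash
python3 - <<'E'
from h import *
K,R,t=cal("wrist"); d=np.load("/tmp/wrist.npz")["d"]
s=get_state(); p=s["tool_pos"]; y=s["ee_rot"][2]; e=np.array([np.cos(y),np.sin(y),0])
for q in(p,p+.009*e,p-.009*e,p+.009*e+[0,0,.0124]): 
    c=K@(R@q+t); print(c[:2]/c[2])
P=np.zeros((400,640,3)); v,u=np.nonzero(d>0); P[v,u]=pts("wrist",d)
for col in(290,300,318,345,360):
    print(col,[(r,np.round((P[r,col,:2]-p[:2])@e[:2],3),round(P[r,col,2],3)) for r in(105,110,115,150,200,225,240,250,260,270,275,280,290)])
E
```

```text
[317.14433836 236.91141726]
[317.12447843 224.05984185]
[317.16359698 249.37387464]
[317.04191428 232.33613112]
290 [(105, np.float64(0.081), np.float64(0.001)), (110, np.float64(0.079), np.float64(0.047)), (115, np.float64(0.075), np.float64(0.004)), (150, np.float64(0.056), np.float64(0.007)), (200, np.float64(0.027), np.float64(0.011)), (225, np.float64(0.012), np.float64(0.014)), (240, np.float64(0.003), np.float64(0.015)), (250, np.float64(-0.004), np.float64(0.015)), (260, np.float64(0.009), np.float64(0.05)), (270, np.float64(0.009), np.float64(0.059)), (275, np.float64(0.01), np.float64(0.064)), (280, np.float64(0.033), np.float64(0.104)), (290, np.float64(0.033), np.float64(0.107))]
300 [(105, np.float64(0.081), np.float64(0.001)), (110, np.float64(0.078), np.float64(-0.0)), (115, np.float64(0.075), np.float64(0.003)), (150, np.float64(0.056), np.float64(0.006)), (200, np.float64(0.027), np.float64(0.011)), (225, np.float64(0.012), np.float64(0.013)), (240, np.float64(0.002), np.float64(0.015)), (250, np.float64(0.009), np.float64(0.041)), (260, np.float64(0.009), np.float64
[... 1261 characters left out ...]
.float64(0.063)), (280, np.float64(0.032), np.float64(0.102)), (290, np.float64(0.031), np.float64(0.106))]
360 [(105, np.float64(0.081), np.float64(-0.001)), (110, np.float64(0.078), np.float64(0.001)), (115, np.float64(0.075), np.float64(0.004)), (150, np.float64(0.056), np.float64(0.007)), (200, np.float64(0.027), np.float64(0.011)), (225, np.float64(0.012), np.float64(0.013)), (240, np.float64(0.002), np.float64(0.014)), (250, np.float64(-0.004), np.float64(0.016)), (260, np.float64(-0.01), np.float64(0.017)), (270, np.float64(-0.018), np.float64(0.017)), (275, np.float64(-0.02), np.float64(0.019)), (280, np.float64(0.033), np.float64(0.102)), (290, np.float64(0.033), np.float64(0.107))]
```

The wrist view and its depth disagree with the reported TCP. The wedge at (320,240) is still where it was, and the fingertips seem to hover about 30 mm above the reported z. I'll check from the scene camera.

```bash
python3 - <<'E'
from h import *
im,d=capture("scene"); np.savez("/tmp/scene2",im=im,d=d); K,R,t=cal("scene")
s=get_state(); p=s["tool_pos"]; c=K@(R@p+t); c=(c/c[2])[:2]; print("tcp px",c, s["clock"])
u,v=c.astype(int); save("sc2",cv2.resize(im[max(0,v-75):v+45,u-80:u+80],None,fx=5,fy=5,interpolation=cv2.INTER_CUBIC))
P=pts("scene",d); y=s["ee_rot"][2]; e=np.array([np.cos(y),np.sin(y)]); f=np.array([-e[1],e[0]])
a=(P[:,:2]-p[:2])@e; b=(P[:,:2]-p[:2])@f
for lo in np.arange(0,.09,.01):
    m=(abs(a)<.03)&(abs(b)<.03)&(P[:,2]>=lo)&(P[:,2]<lo+.01); print(round(lo,2),m.sum(),np.round([a[m].min(),a[m].max(),b[m].min(),b[m].max()],3) if m.any() else "")
E
```

```text
tcp px [288.84313499 225.21499565] 4.4
0.0 77 [-0.03   0.03  -0.03   0.026]
0.01 172 [-0.019  0.03  -0.03   0.023]
0.02 0 
0.03 15 [-0.01   0.008 -0.016  0.003]
0.04 27 [-0.01   0.011 -0.017  0.008]
0.05 16 [-0.008  0.011 -0.02  -0.012]
0.06 2 [ 0.003  0.008 -0.021 -0.019]
0.07 0 
0.08 0
```

View pics/sc2.png

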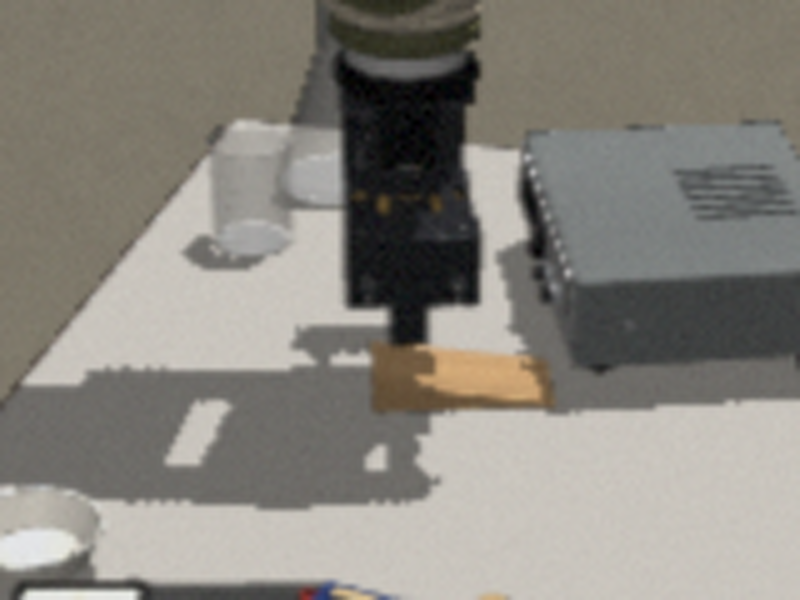

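The scene crop shows the fingertip at (408,340) ending above the wedge, whose back edge is at (372,375). The real tips are therefore about 28 mm higher than reported, and x and y agree. I'll back off and go lower, guided by force and depth.

Call:
send_rows --delta_pos '[[-0.06,0,0],[-0.11,0,0],[-0.11,0,0.03],[-0.11,0,0.05],[-0.11,0,0.05]]' --dr '[[0,0,0],[0,0,0],[0,0,0],[0,0,0],[0,0,0]]'

```text
clock: 5.03
tool_pos: [0.4253, -0.2302, -0.0153]
ee_rot: [-3.141, 0.001, -0.494]
contact_force: [0.6, 0.9, 0.4]
finger_gap: 0.004
grip_force: 0.0
```

```bash
cat > tip.py <<'E'
from h import *
K,R,t=cal("wrist"); s=get_state(); p=s["tool_pos"]; im,d=capture("wrist")
print(p,s["contact_force"],s["clock"])
P=np.zeros((400,640,3)); v,u=np.nonzero(d>0); P[v,u]=pts("wrist",d)
y=s["ee_rot"][2]; e=np.array([np.cos(y),np.sin(y)])
for c in(296,308,330,340): print(c,[(r,round((P[r,c,:2]-p[:2])@e,3),round(P[r,c,2],3)) for r in range(212,262,4)])
E
python3 tip.py
```

```text
[ 0.4252837  -0.23017119 -0.01529503] [0.60259951 0.85796477 0.37473509] 5.025
296 [(212, np.float64(0.03), np.float64(0.017)), (216, np.float64(0.028), np.float64(0.018)), (220, np.float64(0.026), np.float64(0.018)), (224, np.float64(0.023), np.float64(0.018)), (228, np.float64(0.013), np.float64(0.001)), (232, np.float64(0.011), np.float64(0.0)), (236, np.float64(0.008), np.float64(0.001)), (240, np.float64(0.005), np.float64(0.0)), (244, np.float64(0.003), np.float64(0.0)), (248, np.float64(0.009), np.float64(0.018)), (252, np.float64(0.009), np.float64(0.021)), (256, np.float64(0.009), np.float64(0.025)), (260, np.float64(0.01), np.float64(0.031))]
308 [(212, np.float64(0.03), np.float64(0.018)), (216, np.float64(0.028), np.float64(0.018)), (220, np.float64(0.026), np.float64(0.018)), (224, np.float64(0.023), np.float64(0.018)), (228, np.float64(0.014), np.float64(0.002)), (232, np.float64(0.011), np.float64(0.0)), (236, np.float64(0.008), np.float64(0.0)), (240, np.float64(0.006), np.float64(0.001)), (244, np.float64(0.003), np.float64(0.001)), (248, np.float64(0.008), np.float6
[... 616 characters left out ...]
008), np.float64(0.019)), (256, np.float64(0.008), np.float64(0.023)), (260, np.float64(0.008), np.float64(0.028))]
340 [(212, np.float64(0.03), np.float64(0.017)), (216, np.float64(0.027), np.float64(0.017)), (220, np.float64(0.025), np.float64(0.017)), (224, np.float64(0.023), np.float64(0.018)), (228, np.float64(0.013), np.float64(0.001)), (232, np.float64(0.011), np.float64(0.001)), (236, np.float64(0.008), np.float64(0.0)), (240, np.float64(0.006), np.float64(0.001)), (244, np.float64(0.003), np.float64(0.001)), (248, np.float64(0.009), np.float64(0.017)), (252, np.float64(0.009), np.float64(0.022)), (256, np.float64(0.01), np.float64(0.027)), (260, np.float64(0.009), np.float64(0.03))]
```

Call:
send_rows --delta_pos '[[0,0,0.017],[0.02,0,0.017],[0.04,0,0.017],[0.06,0,0.017],[0.06,0,0.017]]' --dr '[[0,0,0],[0,0,0],[0,0,0],[0,0,0],[0,0,0]]'

```text
clock: 5.7
tool_pos: [0.4468, -0.2418, -0.0211]
ee_rot: [3.141, -0.001, -0.493]
contact_force: [-0.1, 0.5, 0.7]
finger_gap: 0.004
grip_force: 0.0
```

Call:
send_rows --delta_pos '[[0.01,0,0],[0.02,0,0],[0.03,0,0],[0.04,0,0],[0.04,0,0]]' --dr '[[0,0,0],[0,0,0],[0,0,0],[0,0,0],[0,0,0]]'

```text
clock: 6.32
tool_pos: [0.4605, -0.2491, -0.0212]
ee_rot: [3.142, -0.0, -0.493]
contact_force: [-0.6, -0.6, 0.2]
finger_gap: 0.005
grip_force: 0.0
```

```bash
python3 look.py w3; python3 tip.py | head -3
```

```text
[ 0.46049536 -0.24914261 -0.0212135 ] [ 3.14154356e+00 -3.10369447e-04 -4.93416923e-01] [-0.58856591 -0.59130896  0.19972095]
0.55 [267.5, 75.3, 381.0, 253.5] ((502.56689453125, -274.3197021484375), (52.49562072753906, 87.237060546875), 63.058860778808594) [[452.0, -278.0], [530.0, -317.0], [553.0, -271.0], [476.0, -231.0]] [0.00599982 0.01803039]
0.4 [2.4, 0.0, 408.5, 131.8] ((569.9492797851562, -247.13543701171875), (182.9895782470703, 52.95856857299805), 61.72589111328125) [[503.0, -315.0], [550.0, -340.0], [637.0, -179.0], [590.0, -154.0]] [0.04819039 0.07628186]
[ 0.4601573  -0.24891816 -0.02117049] [-0.34794136  0.09461438  0.12011672] 6.525
296 [(212, np.float64(0.031), np.float64(0.015)), (216, np.float64(0.029), np.float64(0.015)), (220, np.float64(0.027), np.float64(0.016)), (224, np.float64(0.025), np.float64(0.017)), (228, np.float64(0.023), np.float64(0.016)), (232, np.float64(0.021), np.float64(0.016)), (236, np.float64(0.019), np.float64(0.017)), (240, np.float64(0.017), np.float64(0.017)), (244, np.float64(0.015), np.float64(0.018)), (248, np.float64(0.013), np.float64(0.019)), (252, np.float64(0.009), np.float64(0.015)), (256, np.float64(0.009), np.float64(0.019)), (260, np.float64(0.01), np.float64(0.024))]
308 [(212, np.float64(0.031), np.float64(0.015)), (216, np.float64(0.029), np.float64(0.014)), (220, np.float64(0.027), np.float64(0.016)), (224, np.float64(0.025), np.float64(0.015)), (228, np.float64(0.023), np.float64(0.016)), (232, np.float64(0.021), np.float64(0.017)), (236, np.float64(0.019), np.float64(0.017)), (240, np.float64(0.017), np.float64(0.017)), (244, np.float64(0.015), np.float64(0.018)), (248, np.float64(0.013), np.float64(0.018)), (252, np.float64(0.008), np.float64(0.014)), (256, np.float64(0.008), np.float64(0.017)), (260, np.float64(0.008), np.float64(0.022))]
```

View pics/w3.png

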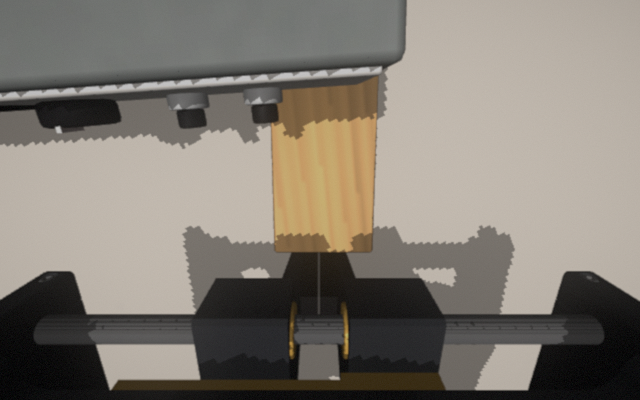

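The wedge now moves, with its back edge at row 252 against the fingertips. I'll keep creeping forward and watch the force.

Call:
send_rows --delta_pos '[[0.003,0,0],[0.006,0,0],[0.009,0,0],[0.012,0,0],[0.012,0,0]]' --dr '[[0,0,0],[0,0,0],[0,0,0],[0,0,0],[0,0,0]]'

```text
clock: 7.2
tool_pos: [0.4646, -0.2513, -0.0212]
ee_rot: [3.142, -0.0, -0.493]
contact_force: [0.0, 0.3, 0.7]
finger_gap: 0.01
grip_force: 0.0
```

Call:
send_rows --delta_pos '[[0.003,0,0],[0.006,0,0],[0.009,0,0],[0.009,0,0]]' --dr '[[0,0,0],[0,0,0],[0,0,0],[0,0,0]]'

```text
clock: 7.7
tool_pos: [0.4678, -0.253, -0.0212]
ee_rot: [3.142, -0.0, -0.493]
contact_force: [0.9, -0.9, 0.0]
finger_gap: 0.004
grip_force: 0.0
```

Call:
send_rows --delta_pos '[[0.003,0,0],[0.006,0,0],[0.006,0,0]]' --dr '[[0,0,0],[0,0,0],[0,0,0]]'

```text
clock: 8.07
tool_pos: [0.4699, -0.2542, -0.0212]
ee_rot: [3.142, -0.0, -0.494]
contact_force: [0.5, -0.1, 0.3]
finger_gap: 0.009
grip_force: 0.0
```

Call:
send_rows --delta_pos '[[0.003,0,0],[0.006,0,0],[0.006,0,0]]' --dr '[[0,0,0],[0,0,0],[0,0,0]]'

```text
clock: 8.45
tool_pos: [0.472, -0.2553, -0.0212]
ee_rot: [3.142, -0.0, -0.493]
contact_force: [-0.8, 0.2, 0.5]
finger_gap: 0.001
grip_force: 0.0
```

Call:
send_rows --delta_pos '[[0.003,0,0],[0.006,0,0],[0.006,0,0]]' --dr '[[0,0,0],[0,0,0],[0,0,0]]'

```text
clock: 8.82
tool_pos: [0.4741, -0.2564, -0.0212]
ee_rot: [-3.142, -0.0, -0.493]
contact_force: [0.9, 0.5, 1.5]
finger_gap: 0.005
grip_force: 0.0
```

Call:
send_rows --delta_pos '[[0.003,0,0],[0.005,0,0],[0.005,0,0]]' --dr '[[0,0,0],[0,0,0],[0,0,0]]'

```text
clock: 9.2
tool_pos: [0.4758, -0.2573, -0.0212]
ee_rot: [3.142, -0.0, -0.493]
contact_force: [-0.2, -0.4, -0.1]
finger_gap: 0.002
grip_force: 0.0
```

Call:
send_rows --delta_pos '[[0.003,0,0],[0.005,0,0],[0.005,0,0]]' --dr '[[0,0,0],[0,0,0],[0,0,0]]'

```text
clock: 9.57
tool_pos: [0.4776, -0.2583, -0.0212]
ee_rot: [3.142, -0.0, -0.493]
contact_force: [-0.1, -0.1, 0.3]
finger_gap: 0.005
grip_force: 0.0
```

Call:
send_rows --delta_pos '[[0.003,0,0],[0.005,0,0],[0.005,0,0]]' --dr '[[0,0,0],[0,0,0],[0,0,0]]'

```text
clock: 9.95
tool_pos: [0.4793, -0.2592, -0.0212]
ee_rot: [3.142, -0.0, -0.493]
contact_force: [0.3, -0.2, 0.3]
finger_gap: 0.001
grip_force: 0.0
```

Call:
send_rows --delta_pos '[[0.003,0,0],[0.005,0,0],[0.005,0,0]]' --dr '[[0,0,0],[0,0,0],[0,0,0]]'

```text
clock: 10.32
tool_pos: [0.4811, -0.2602, -0.0212]
ee_rot: [3.142, -0.0, -0.493]
contact_force: [-0.4, 0.0, 0.1]
finger_gap: 0.004
grip_force: 0.0
```

```bash
cat > chk.py <<'E'
from h import *
s=get_state(); print(s["tool_pos"],s["contact_force"],s["clock"])
z,d=capture("top"); p=pts("top",d)
q=p[(abs(p[:,2]-.075)<.006)&(p[:,0]>.52)&(p[:,0]<.8)&(p[:,1]>-.42)&(p[:,1]<-.1)]
print("top",cv2.minAreaRect((q[:,:2]*1000).astype(np.float32)))
A=np.c_[q[:,:2]-[.645,-.255],np.ones(len(q))]; print("plane",np.linalg.lstsq(A,q[:,2],rcond=None)[0])
E
python3 chk.py; python3 - <<'E'
from h import *
im,d=capture("wrist"); K,R,t=cal("wrist"); s=get_state(); p=s["tool_pos"]; y=s["ee_rot"][2]; e=np.array([np.cos(y),np.sin(y)]); f=np.array([-e[1],e[0]])
for r in outline_of("wrist","wedge")[:2]:
    w=pts("wrist",d,r["mask"]); w=w[w[:,2]<.03]
    if len(w)<50: continue
    a=(w[:,:2]-p[:2])@e; b=(w[:,:2]-p[:2])@f; print(r["p"],r["extent"],np.percentile(a,[1,99]),np.percentile(b,[1,99]))
    for lo in np.arange(.01,.08,.01):
        m=(a>lo)&(a<lo+.01); 
        if m.sum()>20: print(round(lo,2),np.round([np.median(w[m,2]),b[m].min(),b[m].max()],3))
print("foot",(np.array([.5555,-.3018])-p[:2])@e,(np.array([.5555,-.3018])-p[:2])@f)
E
```

```text
[ 0.4811033  -0.26018645 -0.02117831] [-0.36381007  0.04022755  0.0830625 ] 10.325
top ((645.2031860351562, -254.76263427734375), (200.9812774658203, 162.39462280273438), 65.60041809082031)
plane [ 0.00021323 -0.00222653  0.07483753]
0.89 [271.1, 164.4, 375.7, 255.7] [0.01047665 0.05239073] [-0.0277      0.02100904]
0.01 [ 0.017 -0.028  0.025]
0.02 [ 0.016 -0.028  0.024]
0.03 [ 0.014 -0.031  0.022]
0.04 [ 0.013 -0.028  0.022]
0.05 [ 0.012 -0.028  0.017]
foot 0.08527178539127529 -0.0014017839068325008
```

The supply hasn't moved and the wedge is lined up with the foot, with about 8 mm of thickness at the foot's near edge. Contact should come soon.

Call:
send_rows --delta_pos '[[0.002,0,0],[0.004,0,0],[0.004,0,0]]' --dr '[[0,0,0],[0,0,0],[0,0,0]]'

```text
clock: 10.85
tool_pos: [0.4825, -0.2609, -0.0212]
ee_rot: [3.142, -0.0, -0.493]
contact_force: [-1.2, -0.0, -0.0]
finger_gap: 0.008
grip_force: 0.1
```

Call:
send_rows --delta_pos '[[0.002,0,0],[0.004,0,0],[0.004,0,0]]' --dr '[[0,0,0],[0,0,0],[0,0,0]]'

```text
clock: 11.22
tool_pos: [0.4836, -0.2615, -0.0213]
ee_rot: [-3.141, 0.001, -0.493]
contact_force: [-2.5, 1.7, 2.7]
finger_gap: 0.005
grip_force: 1.4
```

Contact. One slight nip-up.

Call:
send_rows --delta_pos '[[0.001,0,0],[0.002,0,0],[0.002,0,0]]' --dr '[[0,0,0],[0,0,0],[0,0,0]]'

```text
clock: 11.6
tool_pos: [0.4842, -0.2618, -0.0213]
ee_rot: [-3.141, 0.001, -0.493]
contact_force: [-5.3, 2.2, 2.7]
finger_gap: 0.007
grip_force: 2.6
```

```bash
python3 chk.py
```

```text
[ 0.48422242 -0.26176589 -0.02125909] [-5.31645821  2.20239978  2.68022426] 11.6
top ((645.2776489257812, -254.7685546875), (200.5037078857422, 162.6014862060547), 65.48577117919922)
plane [ 0.00035948 -0.00082703  0.07484972]
```

Call:
send_rows --delta_pos '[[-0.05,0,0],[-0.05,0,-0.1],[-0.05,0,-0.22],[-0.05,0,-0.3],[0.05,0,-0.3]]' --dr '[[0,0,0],[0,0,0],[0,0,0],[0,0,0],[0,0,0]]'

```text
clock: 12.28
tool_pos: [0.5033, -0.2723, 0.1023]
ee_rot: [3.14, -0.007, -0.494]
contact_force: [0.6, -0.4, 0.3]
finger_gap: 0.008
grip_force: 0.0
```

```bash
python3 chk.py; python3 - <<'E'
from h import *
rows([.556,-.301,.06],np.radians(-28.3))
im,d=capture("wrist"); save("w4",im)
E
```

```text
[ 0.50330363 -0.27232358  0.10226838] [ 0.57191951 -0.39501023  0.28734363] 12.275
top ((646.0881958007812, -255.10366821289062), (200.59324645996094, 160.96542358398438), 65.54278564453125)
plane [-0.000468   -0.0008482   0.07495198]
dpos [ 0.1379 -0.0007  0.1033] dr [ 0.0002 -0.0014 -0.    ]
```

View pics/w4.png

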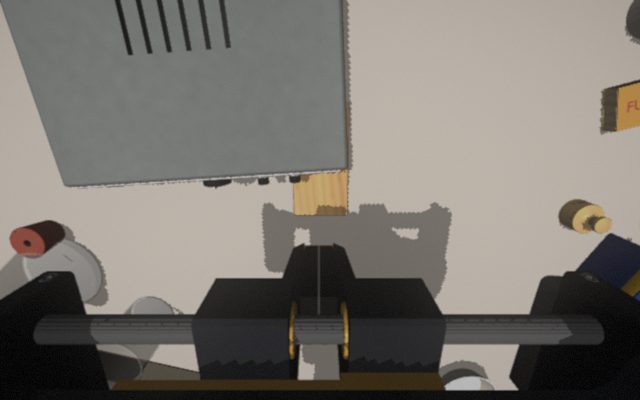

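The picture shows the wedge still in place, with its back at (320,215) and its body under the supply's corner. Now to the press point.

Call:
send_rows --delta_pos '[[0.08,0,0],[0.13,0,0.03],[0.13,0,0.07],[0.13,0,0.08],[0.13,0,0.08]]' --dr '[[0,0,0],[0,0,0],[0,0,0],[0,0,0],[0,0,0]]'

```text
clock: 13.0
tool_pos: [0.5473, -0.2957, 0.0667]
ee_rot: [-3.141, 0.001, -0.494]
contact_force: [0.1, -0.2, 1.0]
finger_gap: 0.004
grip_force: 0.0
```

```bash
python3 chk.py; python3 tip.py|cut -c1-700; python3 -c "
from h import *
rows([.556,-.301,.046],np.radians(-28.3))"
```

```text
[ 0.54732569 -0.29574807  0.06668877] [ 0.05853934 -0.17314418  1.04276859] 13.0
top ((645.4857788085938, -254.78956604003906), (200.02772521972656, 162.73825073242188), 65.28292083740234)
plane [-6.84607906e-05 -1.56865069e-04  7.49093282e-02]
[ 0.54761586 -0.29598359  0.0671652 ] [ 0.99671412 -0.11282663  0.33402395] 13.05
296 [(212, np.float64(0.02), np.float64(0.074)), (216, np.float64(0.018), np.float64(0.076)), (220, np.float64(0.015), np.float64(0.076)), (224, np.float64(0.013), np.float64(0.075)), (228, np.float64(0.01), np.float64(0.075)), (232, np.float64(0.007), np.float64(0.075)), (236, np.float64(0.005), np.float64(0.076)), (240, np.float64(0.002), np.float64(0.075)), (244, np.float64(-0.001), np.float64(0.076)), (248, np.float64(0.01), np.float64(0.1)), (252, np.float64(0.009), np.float64(0.104)), (256, np.float64(0.009), np.float64(0.108)), (260, np.float64(0.009), np.float64(0.112))]
308 [(212, np.float64(0.021), np.float64(0.077)), (216, np.float64(0.018), np.float64(0.077)), (220, np.float64(0.015), np.float64(0.075)), (224, np.float64(0.013), np.float64(0.075)), (2
[... 933 characters left out ...]
at64(0.106)), (260, np.float64(0.007), np.float64(0.109))]
340 [(212, np.float64(0.021), np.float64(0.076)), (216, np.float64(0.018), np.float64(0.076)), (220, np.float64(0.015), np.float64(0.075)), (224, np.float64(0.013), np.float64(0.076)), (228, np.float64(0.01), np.float64(0.075)), (232, np.float64(0.007), np.float64(0.075)), (236, np.float64(0.005), np.float64(0.076)), (240, np.float64(0.002), np.float64(0.075)), (244, np.float64(-0.0), np.float64(0.077)), (248, np.float64(0.01), np.float64(0.1)), (252, np.float64(0.009), np.float64(0.104)), (256, np.float64(0.009), np.float64(0.108)), (260, np.float64(0.009), np.float64(0.112))]
dpos [0.0238 0.001  0.0535] dr [ 0.     -0.0001  0.0001]
```

Tip about 20 mm above the top.

Call:
send_rows --delta_pos '[[0.012,0,0.01],[0.025,0,0.03],[0.025,0,0.042],[0.025,0,0.047],[0.025,0,0.047]]' --dr '[[0,0,0],[0,0,0],[0,0,0],[0,0,0],[0,0,0]]'

```text
clock: 13.72
tool_pos: [0.5569, -0.301, 0.049]
ee_rot: [3.141, -0.001, -0.493]
contact_force: [-2.6, 1.0, 9.2]
finger_gap: 0.007
grip_force: 4.6
```

Call:
send_rows --delta_pos '[[0,0,0.003],[0,0,0.005],[0,0,0.005]]' --dr '[[0,0,0],[0,0,0],[0,0,0]]'

```text
clock: 14.1
tool_pos: [0.5568, -0.3011, 0.0488]
ee_rot: [3.141, -0.002, -0.493]
contact_force: [-7.0, 3.5, 20.9]
finger_gap: 0.004
grip_force: 10.8
```

The supply holds firm: 21 N with only 0.2 mm of sink. I'll ease the sideways load and settle at about 14 N.

Call:
send_rows --delta_pos '[[-0.001,0,-0.002],[-0.003,0,-0.003],[-0.003,0,-0.003]]' --dr '[[0,0,0],[0,0,0],[0,0,0]]'

```text
clock: 14.48
tool_pos: [0.5569, -0.3011, 0.049]
ee_rot: [3.141, -0.005, -0.493]
contact_force: [0.4, 0.9, 10.3]
finger_gap: 0.005
grip_force: 5.4
```

```bash
python3 chk.py; python3 -c "
from h import *
im,d=capture('scene'); save('fin',cv2.resize(im[140:260,250:410],None,fx=5,fy=5))"
```

```text
[ 0.5569123  -0.3010554   0.04897972] [ 0.40239301  0.90270875 10.32793749] 14.475
top ((645.5445556640625, -254.43817138671875), (200.49432373046875, 162.7595672607422), 65.31118774414062)
plane [0.0060363  0.00023673 0.0745548 ]
```

View pics/fin.png

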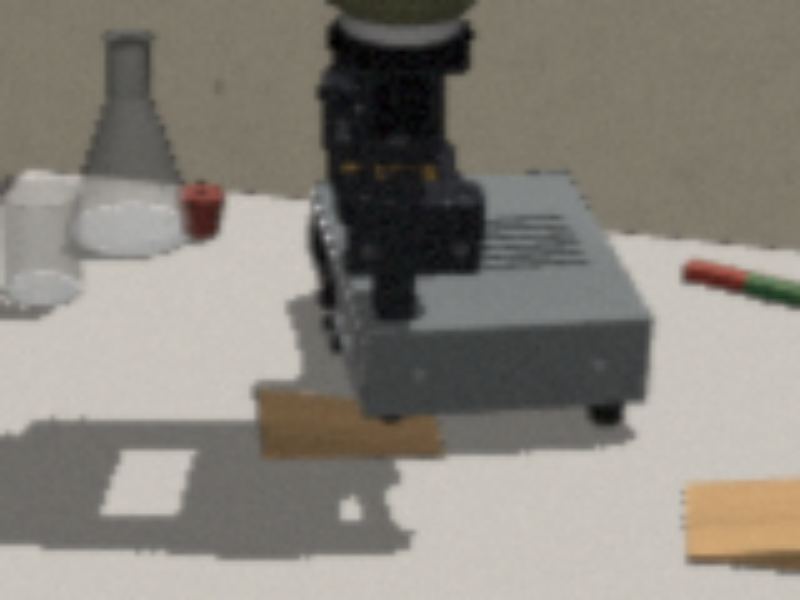

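The picture shows the wedge under the short foot at (390,415) and the fingertips on the top above it, with the supply level. I'll press slightly firmer and hand in.

Call:
send_rows --delta_pos '[[-0.001,0,0.002],[-0.001,0,0.002],[-0.001,0,0.002]]' --dr '[[0,0,0],[0,0,0],[0,0,0]]'

```text
clock: 14.95
tool_pos: [0.5569, -0.3011, 0.0489]
ee_rot: [3.141, -0.006, -0.493]
contact_force: [1.4, 0.6, 15.3]
finger_gap: 0.006
grip_force: 7.3
```

```bash
python3 -c "
from plant import *
print(finish_job())"
```

```text
the job is handed in; nothing more can be done
None
```

The smaller wedge is seated under the short foot, and I handed the job in with the fingertips pressing about 15 N down on the supply above that foot; the supply stayed level and in place and did not give way, and the clock stood at about 15 s.

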